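# Sort spacer sleeves on a gauge pin and close the carton

### The arm

A 7-joint arm with a two-finger parallel gripper is mounted at the origin on a cart in front of the work surface, level with it; the furniture and walls round the work are solid. World frame = base frame: x ahead of the robot, y to its left, z up, the work surface at z = 0. Lengths are in m, angles in rad, forces in N, time in s.
With the tool pointing down it reaches from about 0.4 to 0.875 m from the base axis. Payload 4.4 kg.
Tool frame: the origin (TCP) lies between the finger pads; the fingertips stand 25 mm ahead of it and the grasp point (between the pads) lies 6 mm ahead of it; z points along the fingers, y is the line along which they close (so a half turn about z gives the same grasp; the last joint's range is limited). The gripper opens to 85 mm and grips with 20 to 120 N. Pads are 22 mm wide; open, the fingers measure 114 mm over their backs; the gripper's body (76 mm by 85 mm) begins 54 mm behind the grasp point. The pads swing forward as they close: fully open they stand 13 mm farther back than shut.
Start: joints at [-1.178, 0.628, 0.038, 1.517, -0.027, 0.996, -0.02], TCP at [0.288, 0.583, 0.256] pointing down, gripper open.
Joint ranges: [-3.06, 3.06], [-0.37, 2.12], [-1.25, 1.32], [0.18, 2.47], [-1.1, 4.24], [0.23, 1.98], [-2.94, 2.94]. Speed limits (rad/s): [2.57, 2.57, 3.14, 3.14, 3.14, 3.14, 3.14].

### API

Orientations are given as a unit quaternion [w, x, y, z].
In Python, from cell import env gives the robot as it stands. Calls block until the motion is done:
- env.move_pose(position, orientation): joint-space move of the TCP to a pose.
- env.move_straight(position, orientation=None, max_speed=0.15, contact_N=None): straight line of the TCP; orientation=None keeps the orientation; max_speed is the mean speed in m/s. With contact_N (N) it stops when the force on the tool has changed by that much, and returns True; else False.
- env.goto_joints(angles): joint-space move.
- env.ungrasp() and env.close(force=None): open the fingers fully, or close them until they stop; force is the grip in N (None keeps the last).
- env.hold(seconds).
- env.ik(position, orientation): joint angles nearest the present ones, or None.
- env.get_state(): the state.
- env.grab_frame(name): name is "side" or "top"; returns the picture (384x512x3 uint8, red, green, blue); there is no depth.
- env.calibration(name): a dict with "fov_y" (degrees; the focal length in pixels is half the picture's height over the tangent of half this angle, whatever the lens; pixels are square), "cx", "cy" (the principal point, pixels), "extrinsics" (4x4, takes a point from camera to world coordinates). Camera axes: x right, y down, z forward; pixel columns grow to the right and rows downward; lengths in m; the calibration is good to about 2 mm. A picture is of the moment at which its call begins. calibration takes no time and is no camera call.
A pose or a line that the arm cannot do raises env.Unreachable and nothing moves.
- env.hand_in(): hands the job in; it is judged then, once.
Trained networks look in the newest picture that a camera, given by its name, has taken for a name from the list of things; names that differ only in an ending like _2 or _b are one class to them, and where a whole thing is asked for, a point or a joint stands for the part that bears it (a point fixed in the world has none). Each returns a list of dicts, best first, with "p" (0 to 1); they miss things now and then, are a little off and sometimes report something else, mostly with a low value. They report only what shows in the picture. A call takes as long as a camera call. They do not tell look-alikes from the thing itself.
- env.recognise(thing, camera): "box" ([left, top, width, height] in pixels, round what is visible of it).
- env.tip_of(thing, camera): "xy" ([column, row] in pixels: a listed point, or the origin of a listed thing).
The state is a dict: "t": time; "qpos": joint angles; "joint_velocities": joint speeds; "joint_efforts": joint torques, N m; "position": TCP position; "tool_rot": TCP orientation; "contact_force": force on the tool from outside, world axes, zero at the start; "torque": the same for the moment, N m; "grip_width": opening from 0.0 (shut) to 1.0 (fully open); "gripper_force": force on a finger pad.
Only numpy, scipy, OpenCV 4.12 (cv2) and the standard library are available. Lean on these libraries where they do the work, as an engineer would, in place of code of your own. Each camera call takes 0.05 s, during which the arm holds its last target. There are 200 camera calls.

### The job

Check the banded sleeves on the gauge pin one at a time, in the order red, yellow, green, blue (a colour may be missing): slide each down the pin, without forcing it, until it stops. Stand those that went right down to the base upright in the cardboard carton and put those that stuck half-way in the red reject tray, then fold the carton's far flap flat and after it the near flap over it; leave the other things on the bench where they are.

Things in the scene. Friction and masses are not known exactly. Their poses are not given: they have to be found in the camera images.
- red_mid (a point): Centre (29 mm above the underside when upright) of the red-banded aluminium sleeve: plain upright tube, outside diameter 52 mm, height 58 mm, bore 31 mm, about 0.2 kg; its top 13 mm is red; z axis along the tube, upwards. Whether its bore is clear or has a lip half-way is found only with the pin.
- yellow_1_mid (a point): Centre (29 mm above the underside when upright) of a yellow-banded aluminium sleeve: plain upright tube, outside diameter 52 mm, height 58 mm, bore 31 mm, about 0.2 kg; its top 13 mm is yellow; z axis along the tube, upwards. Whether its bore is clear or has a lip half-way is found only with the pin. At most one yellow-banded sleeve (yellow_1 or yellow_2) is there at a time.
- yellow_2_mid (a point): Centre (29 mm above the underside when upright) of a yellow-banded aluminium sleeve: plain upright tube, outside diameter 52 mm, height 58 mm, bore 31 mm, about 0.2 kg; its top 13 mm is yellow; z axis along the tube, upwards. Whether its bore is clear or has a lip half-way is found only with the pin. At most one yellow-banded sleeve (yellow_1 or yellow_2) is there at a time.
- green_1_mid (a point): Centre (29 mm above the underside when upright) of a green-banded aluminium sleeve: plain upright tube, outside diameter 52 mm, height 58 mm, bore 31 mm, about 0.2 kg; its top 13 mm is green; z axis along the tube, upwards. Whether its bore is clear or has a lip half-way is found only with the pin. At most one green-banded sleeve (green_1 or green_2) is there at a time.
- green_2_mid (a point): Centre (29 mm above the underside when upright) of a green-banded aluminium sleeve: plain upright tube, outside diameter 52 mm, height 58 mm, bore 31 mm, about 0.2 kg; its top 13 mm is green; z axis along the tube, upwards. Whether its bore is clear or has a lip half-way is found only with the pin. At most one green-banded sleeve (green_1 or green_2) is there at a time.
- blue_1_mid (a point): Centre (29 mm above the underside when upright) of a blue-banded aluminium sleeve: plain upright tube, outside diameter 52 mm, height 58 mm, bore 31 mm, about 0.2 kg; its top 13 mm is blue; z axis along the tube, upwards. Whether its bore is clear or has a lip half-way is found only with the pin. At most one blue-banded sleeve (blue_1 or blue_2) is there at a time, sometimes none.
- blue_2_mid (a point): Centre (29 mm above the underside when upright) of a blue-banded aluminium sleeve: plain upright tube, outside diameter 52 mm, height 58 mm, bore 31 mm, about 0.2 kg; its top 13 mm is blue; z axis along the tube, upwards. Whether its bore is clear or has a lip half-way is found only with the pin. At most one blue-banded sleeve (blue_1 or blue_2) is there at a time, sometimes none.
- gauge: Gauge stand, fixed: square dark steel base 66 x 66 x 18 mm with an upright bright pin in its middle. Origin: centre of its underside, on the bench; z up.
- gauge_seat (a point): Point on the pin's axis at the top face of the base (18 mm above the bench), where a good sleeve's lower end comes to rest. Pin: diameter 27 mm, 56 mm long above the base.
- gauge_tip (a point): Top of the pin, 56 mm above the base. The top 12 mm is a cone narrowing to 12 mm. A sleeve with a lip (half-way along the bore) stops with its underside about 25 mm above the base; a good one goes down to the base with 2 mm play all round.
- carton_in (a point): Centre of the inner floor (4 mm above the bench) of an open cardboard carton, fixed: outside 116 x 236 x 70 mm, walls 4 mm. x axis across the short side, away from the robot (far flap at +x, near flap at -x), y along the long side (room for four sleeves in a row), z up.
- far_flap (a joint): Angle of the carton's far flap, rad: 0 = flat shut, about 1.6 upright, more = leaning outward, at most 2.45. Cardboard, 50 mm long, 234 mm wide, 3.5 mm thick; a stiff hinge (under 1 N at its edge) holds it where it is left.
- far_flap_hinge (a point): Middle of the far flap's hinge line, along the top of the carton's far (+x) wall, 72 mm above the bench; axes as the carton's.
- near_flap (a joint): Angle of the carton's near flap, rad: 0 = flat shut over the far flap, about 1.6 upright, more = leaning outward, at most 2.45. 70 mm long, 234 mm wide, 3.5 mm thick; same stiff hinge.
- near_flap_hinge (a point): Middle of the near flap's hinge line, along the top of the carton's near (-x) wall, 76 mm above the bench; axes as the carton's.
- reject_tray_in (a point): Centre of the inner floor (4 mm above the bench) of the red plastic reject tray, fixed: outside 112 (x) x 180 (y) x 36 mm, walls 4 mm, open at the top; z up.
- cream_panel: Obstacle, fixed: long cream-coloured moulding, 290 mm long, up to 93 mm high, lying between the robot and the waiting sleeves; its far left end comes within 40 mm of the nearest sleeve. Take those sleeves with the fingers left and right of them rather than before and behind; a black hose 140 mm high lies behind them.
- small_can: Bystander, not always there: small spray can, black cap, mustard body, 53 mm diameter, 131 mm high, standing; origin at the centre of its underside.
- cast_cap: Bystander: white cast dome cap with black holes, 92 mm diameter, 58 mm high; origin at the centre of its underside.
- torch: Bystander: black pocket torch lying on the bench, 106 x 35 x 31 mm; origin at the centre of its underside.
Not all that is in view belongs to the job. What is shaped like the part that bears red_mid but turquoise is not meant.

How it is judged:
By the outcome, as a careful person would: the job done as asked, in the order asked, and still so for the second after the job is handed in, with the robot touching nothing.
Of yellow_1, yellow_2 only 1 to 1 are there at a start; the rules pass over those that are not, and their reading is None.
Of green_1, green_2 only 1 to 1 are there at a start; the rules pass over those that are not, and their reading is None.
Of blue_1, blue_2, small_can only 1 to 1 are there at a start; the rules pass over those that are not, and their reading is None.
At some moment in a run one of red, yellow_2, green_1, blue_2, yellow_1, green_2, blue_1 may be knocked a few centimetres aside while the robot is not near it.
It also fails if it takes over 210 s, if anything falls off the work surface, if the arm or the gripper's body presses on something with over 40 N, if the wrist force passes 120 N, or if a joint passes its speed limit or range.

## Working session

There is one attempt and no reset: what is moved stays moved. The work goes in short steps, each a Python script; the robot and the scene stay as the last script left them, time stands still between calls to the robot, and variables do not carry over. Pictures are saved under pics/ and viewed, at most 14 in all, crops included, and the job is handed in when it is done.

```bash
ls; mkdir -p pics
cat > h.py <<'E'
import numpy as np, cv2
from cell import env
def ray(cam,xy):
    c=env.calibration(cam); T=np.array(c["extrinsics"]); f=192/np.tan(np.radians(c["fov_y"])/2)
    d=T[:3,:3]@np.array([(xy[0]-c["cx"])/f,(xy[1]-c["cy"])/f,1.]); return T[:3,3],d/np.linalg.norm(d)
def at_z(cam,xy,z):
    o,d=ray(cam,xy); return o+d*(z-o[2])/d[2]
def proj(cam,p):
    c=env.calibration(cam); T=np.array(c["extrinsics"]); f=192/np.tan(np.radians(c["fov_y"])/2)
    q=T[:3,:3].T@(np.array(p)-T[:3,3]); return np.array([c["cx"]+f*q[0]/q[2],c["cy"]+f*q[1]/q[2]])
def tri(a,b):
    (o1,d1),(o2,d2)=a,b
    A=np.eye(3)-np.outer(d1,d1);B=np.eye(3)-np.outer(d2,d2)
    return np.linalg.solve(A+B,A@o1+B@o2)
def snap(cam,name):
    im=env.grab_frame(cam); cv2.imwrite(f"pics/{name}.png",im[:,:,::-1]); return im
E
python3 - <<'E'
from h import *
np.set_printoptions(precision=3,suppress=True)
ims=[cv2.resize(snap(c,c+"0"),(800,600),interpolation=cv2.INTER_CUBIC) for c in("side","top")]
for c,i in zip(("side","top"),ims): cv2.imwrite(f"pics/{c}0b.png",i[:,:,::-1])
for c in("side","top"):
    k=env.calibration(c); print(c,k["fov_y"],k["cx"],k["cy"],np.array(k["extrinsics"]).tolist())
zs=dict(red_mid=.029,yellow_1_mid=.029,green_1_mid=.029,blue_1_mid=.029,gauge_seat=.018,gauge_tip=.074,carton_in=.004,far_flap_hinge=.072,near_flap_hinge=.076,reject_tray_in=.004,small_can=0,cast_cap=0,torch=0,cream_panel=0)
for n,z in zs.items():
    for c in("side","top"):
        for r in env.tip_of(n,c)[:3]: print(n,c,round(r["p"],2),np.round(r["xy"],1),at_z(c,r["xy"],z))
print(env.get_state())
E
```

```text
pics
side 52.27994941908082 256.2981520301613 192.3841862031494 [[-0.8940537513641894, 0.3695845639152147, -0.2531306772938054, 0.9166314185734096], [0.44791150394746204, 0.7458391125673318, -0.4930510143953641, 0.6778353827622337], [0.006570715573114574, -0.5541942513960023, -0.8323614343639917, 1.3566777324636174], [0.0, 0.0, 0.0, 1.0]]
top 57.77364533022125 258.62878595667246 184.6706001259672 [[-0.007806228667385732, -0.9969951232196307, 0.07707001407983742, 0.4450564750683758], [-0.9998390587282956, 0.00902698142213284, 0.015503878473488905, -0.07587509998032245], [-0.016153000814360444, -0.07693658351316571, -0.9969051322377738, 1.3059978840695445], [0.0, 0.0, 0.0, 1.0]]
red_mid side 0.73 [327.5 283.5] [0.461 0.349 0.029]
red_mid side 0.62 [276.  263.4] [0.588 0.201 0.029]
red_mid top 0.7 [392.6 196.2] [ 0.497 -0.545  0.029]
red_mid top 0.65 [188.3 173.7] [0.587 0.204 0.029]
red_mid top 0.63 [289.6 207.7] [ 0.458 -0.169  0.029]
green_1_mid side 0.52 [279.1 300.1] [0.642 0.325 0.029]
green_1_mid top 0.51 [346.1 221.9] [ 0.405 -0.373  0.029]
green_1_mid top 0.46 [154.7 162.7] [0.
[... 1308 characters left out ...]
6 [377.  169.5] [ 0.599 -0.501  0.   ]
torch side 0.41 [216.3 124.8] [ 0.502 -0.551  0.   ]
torch top 0.67 [394.  199.1] [ 0.487 -0.56  -0.   ]
cream_panel top 0.53 [343.1 192. ] [ 0.516 -0.372  0.   ]
{'t': 1.5, 'qpos': array([-1.178,  0.628,  0.039,  1.517, -0.027,  0.996, -0.02 ]), 'joint_velocities': array([-0.001,  0.001,  0.   , -0.   ,  0.001, -0.002,  0.001]), 'joint_efforts': array([  0.   , -56.327,   1.226, -19.378,   0.011,   0.002,   0.   ]), 'position': array([0.288, 0.583, 0.256]), 'tool_rot': array([-0.   ,  0.227,  0.974, -0.   ]), 'contact_force': array([0.639, 0.724, 0.186]), 'torque': array([-0.03 , -0.011,  0.045]), 'gripper_force': 0.0, 'grip_width': 0.9974151991966348}
```

View pics/side0b.png

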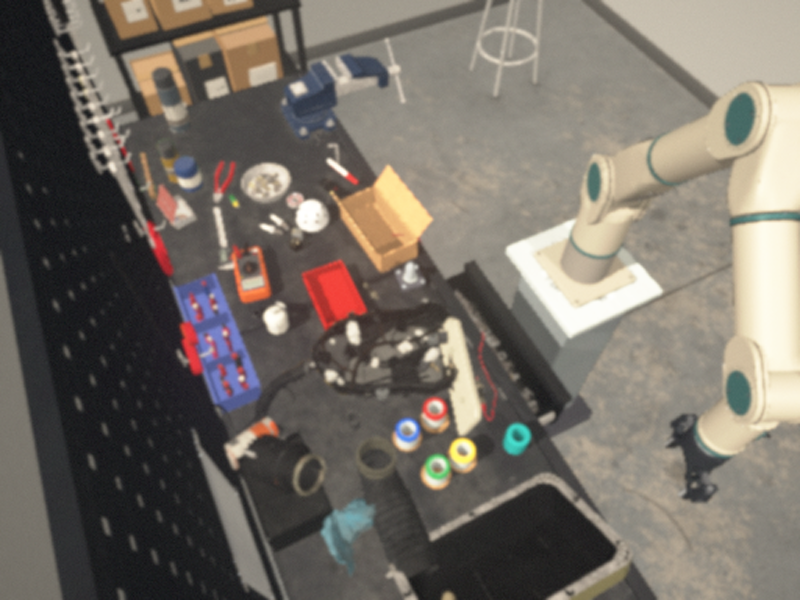

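View pics/top0b.png

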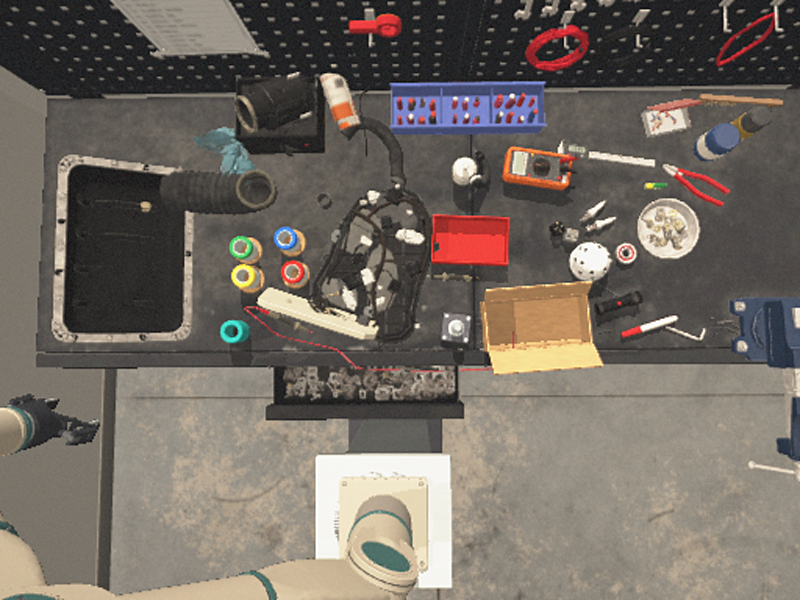

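The side view (800 px) shows red (435,410), blue (407,432), yellow (463,453) and green (437,468). The turquoise decoy is at (517,437). The gauge is at (410,275), the tray at (335,293) and the carton at (383,225) with its near flap leaning out. The top view agrees: red (293,268), blue (286,236), green (241,246), yellow (243,275), gauge (457,328). Next I fit the bands precisely and zoom in on the gauge and carton.

```bash
cat >> h.py <<'E'
from scipy.optimize import least_squares
HUE=dict(red=[(0,8),(172,180)],yellow=[(22,33)],green=[(50,75)],blue=[(100,120)])
def band_hulls(cam,col,im,prior,z0=0.,rad=0.06):
    hsv=cv2.cvtColor(im,cv2.COLOR_RGB2HSV); m=np.zeros(im.shape[:2],np.uint8)
    for a,b in HUE[col]: m|=cv2.inRange(hsv,(a,130,70),(b,255,255))
    u=proj(cam,[prior[0],prior[1],z0+.052]); R=rad*300
    k=np.zeros_like(m); cv2.circle(k,tuple(int(round(v)) for v in u),int(R),255,-1); m&=k
    n,l,s,c=cv2.connectedComponentsWithStats(m)
    if n<2: return None
    i=1+np.argmax(s[1:,4]); 
    if s[i,4]<15: return None
    pts=cv2.findContours((l==i).astype(np.uint8),cv2.RETR_EXTERNAL,cv2.CHAIN_APPROX_NONE)[0][0]
    h=np.zeros_like(m); cv2.fillConvexPoly(h,cv2.convexHull(pts),1); ys,xs=np.nonzero(h)
    return np.array([xs.mean(),ys.mean()]),len(xs)
def model_c(cam,xy,z0):
    a=np.linspace(0,2*np.pi,40); P=[proj(cam,[xy[0]+.026*np.cos(t),xy[1]+.026*np.sin(t),z0+z]) for z in(.045,.058) for t in a]
    h=cv2.convexHull(np.float32(P)); M=cv2.moments(h); return np.array([M["m10"],M["m01"]])/M["m00"],M["m00"]
def find(col,prior,z0=0.,rad=.06,ims=None,verbose=False):
    out={}
    for cam in("side","top"):
        im=env.grab_frame(cam) if ims is None else ims[cam]
        r=band_hulls(cam,col,im,prior,z0,rad)
        if r is None: continue
        f=least_squares(lambda p:model_c(cam,p,z0)[0]-r[0],np.array(prior[:2],float),diff_step=1e-3)
        out[cam]=f.x
        if verbose: print(col,cam,np.round(f.x,4),"area",r[1],round(model_c(cam,f.x,z0)[1]))
    return out
E
python3 - <<'E'
from h import *
np.set_printoptions(precision=4,suppress=True)
ims={c:cv2.imread(f"pics/{c}0.png")[:,:,::-1].copy() for c in("side","top")}
for c,p in dict(red=(.588,.203),yellow=(.57,.32),green=(.635,.328),blue=(.66,.218)).items(): find(c,p,ims=ims,verbose=True,rad=.05)
# panel end / hose at heights
for n,u,z in (("panelend",(258,298),.08),("panelendfar",(262,289),.08),("panelR",(380,325),.08),("hoseend",(272,190),.1),("hose nearedge",(250,213),.1)): print(n,at_z("top",np.array(u)*.64,z))
t=ims["top"]; s=ims["side"]
a=cv2.resize(t[175:250,270:395],(800,480),interpolation=cv2.INTER_CUBIC); cv2.imwrite("pics/zt.png",a[:,:,::-1])
a=cv2.resize(s[100:195,200:290],(568,600),interpolation=cv2.INTER_CUBIC); cv2.imwrite("pics/zs.png",a[:,:,::-1])
E
```

```text
red side [0.5822 0.2035] area 194 174
red top [0.5853 0.2045] area 177 171Traceback (most recent call last):
  File "<stdin>", line 4, in <module>
  File "h.py", line 40, in find
    f=least_squares(lambda p:model_c(cam,p,z0)[0]-r[0],np.array(prior[:2],float),diff_step=1e-3)
    return func(*args, **kwargs)
    result = trf(vector_fun.fun, vector_fun.jac, x0, f0, J0, lb, ub, ftol, xtol,
                 gtol, max_nfev, x_scale, loss_function, tr_solver,
                 tr_options.copy(), verbose, callback=callback_wrapped)
    return trf_no_bounds(
        fun, jac, x0, f0, J0, ftol, xtol, gtol, max_nfev, x_scale,
        loss_function, tr_solver, tr_options, verbose, callback=callback)
    J = jac(x)
    self._update_jac()
    ~~~~~~~~~~~~~~~~^^
    self.J = self.jac_wrapped(xp_copy(self.x), f0=self.f)
             ~~~~~~~~~~~~~~~~^^^^^^^^^^^^^^^^^^^^^^^^^^^^
    J, dct = approx_derivative(
             ~~~~~~~~~~~~~~~~~^
        self.fun,
        ^^^^^^^^^
    ...<2 lines>...
        **self.finite_diff_options,
        ^^^^^^^^^^^^^^^^^^^^^^^^^^^
    )
    ^
    J, _nfev = _dense_
[... 563 characters left out ...]
f.f(x, *self.args, **self.kwargs)
           ~~~~~~^^^^^^^^^^^^^^^^^^^^^^^^^^^^^^
  File "h.py", line 40, in <lambda>
    f=least_squares(lambda p:model_c(cam,p,z0)[0]-r[0],np.array(prior[:2],float),diff_step=1e-3)
                             ~~~~~~~^^^^^^^^^^
  File "h.py", line 32, in model_c
    a=np.linspace(0,2*np.pi,40); P=[proj(cam,[xy[0]+.026*np.cos(t),xy[1]+.026*np.sin(t),z0+z]) for z in(.045,.058) for t in a]
                                    ~~~~^^^^^^^^^^^^^^^^^^^^^^^^^^^^^^^^^^^^^^^^^^^^^^^^^^^^^^
  File "h.py", line 9, in proj
    c=env.calibration(cam); T=np.array(c["extrinsics"]); f=192/np.tan(np.radians(c["fov_y"])/2)
ValueError: time passes only in moves, steps and waits
```

```bash
python3 - <<'E'
s=open("h.py").read()
s=s.replace("env.calibration(cam)","cal(cam)").replace("from cell import env\n","from cell import env\nimport functools\n@functools.lru_cache\ndef cal(cam): return env.calibration(cam)\n",1)
open("h.py","w").write(s)
E
cat > m.py <<'E'
from h import *
np.set_printoptions(precision=4,suppress=True)
ims={c:cv2.imread(f"pics/{c}0.png")[:,:,::-1].copy() for c in("side","top")}
for c,p in dict(red=(.588,.203),yellow=(.57,.32),green=(.635,.328),blue=(.66,.218)).items(): find(c,p,ims=ims,verbose=True,rad=.05)
for n,u,z in (("panelend",(258,298),.08),("panelendfar",(262,289),.08),("panelR",(380,325),.08),("hoseend",(272,190),.1),("hose nearedge",(250,213),.1)): print(n,at_z("top",np.array(u)*.64,z))
t=ims["top"]; s=ims["side"]
a=cv2.resize(t[175:250,270:395],(800,480),interpolation=cv2.INTER_CUBIC); cv2.imwrite("pics/zt.png",a[:,:,::-1])
a=cv2.resize(s[100:195,200:290],(568,600),interpolation=cv2.INTER_CUBIC); cv2.imwrite("pics/zs.png",a[:,:,::-1])
E
python3 m.py
```

```text
red side [0.5822 0.2035] area 194 174
red top [0.5853 0.2045] area 177 171
yellow side [0.5735 0.3181] area 226 192
yellow top [0.5767 0.319 ] area 192 175
green top [0.6437 0.3263] area 168 174
blue side [0.6615 0.2211] area 172 183
blue top [0.6641 0.2224] area 177 171
panelend [0.5213 0.2748 0.08  ]
panelendfar [0.5417 0.266  0.08  ]
panelR [ 0.458  -0.0019  0.08  ]
hoseend [0.7649 0.2404 0.1   ]
hose nearedge [0.7126 0.2898 0.1   ]
```

View pics/zt.png

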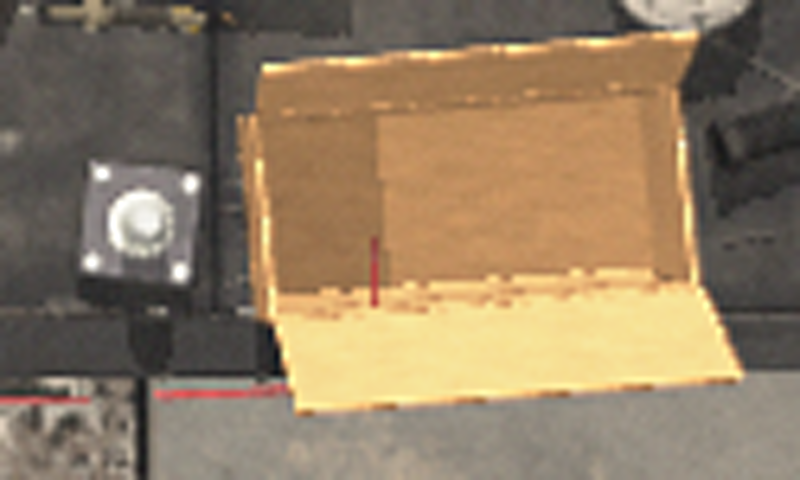

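View pics/zs.png

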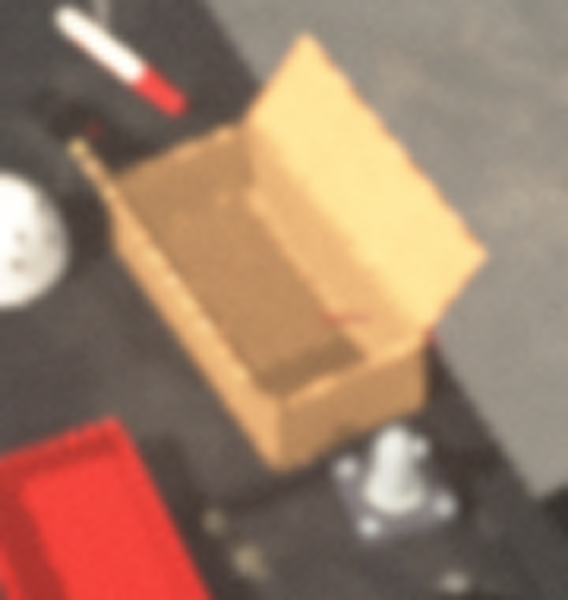

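The top zoom shows the gauge bolts at (102,173), (190,183), (181,270), (92,261) and the pin tip at (145,220). The carton rim corners are about (262,115), (682,92), (700,286) and (272,318). The far flap leans slightly outward and the near flap leans well out.

Run:
```python
from h import *
np.set_printoptions(precision=4,suppress=True)
Z=lambda u,z:at_z("top",(np.array(u)+.5)/6.4-.5+[270,175],z)
b=[Z(u,.02) for u in((102,173),(190,183),(181,270),(92,261))]; print("bolts",np.mean(b,0)); print("tip",Z((145,220),.074))
S=lambda u,z:at_z("side",(np.array(u)+.5)/6.314-.5+[200,100],z)
bs=[S(u,.02) for u in((346,468),(415,443),(443,505),(369,526))]; print("bolts side",np.mean(bs,0)," tip side",S((402,440),.074))
for n,u,z in(("farL",(262,113),.072),("farR",(680,90),.072),("nearL",(272,320),.074),("nearR",(701,286),.074),("nfoL",(297,412),.076),("nfoR",(742,380),.076),("ffL",(262,68),.122),("ffR",(697,35),.122)): print(n,Z(u,z)[:2])
for n,u,z in(("farR",(115,190),.072),("farL",(280,402),.070),("nearL",(427,335),.072),("nearR",(245,122),.072),("farLbot",(280,470),0)): print("side",n,S(u,z)[:2])
```

```text
bolts [ 0.4528 -0.1767  0.02  ]
tip [ 0.4533 -0.1746  0.074 ]
bolts side [ 0.4529 -0.1759  0.02  ]  tip side [ 0.45   -0.1711  0.074 ]
farL [ 0.5119 -0.2403]
farR [ 0.5226 -0.4709]
nearL [ 0.3981 -0.2433]
nearR [ 0.4149 -0.4781]
nfoL [ 0.3481 -0.2557]
nfoR [ 0.3638 -0.4979]
ffL [ 0.5332 -0.2341]
ffR [ 0.5487 -0.4648]
side farR [ 0.5293 -0.4558]
side farL [ 0.5063 -0.2372]
side nearL [ 0.3941 -0.2433]
side nearR [ 0.4201 -0.4747]
side farLbot [ 0.5092 -0.2342]
```

```bash
cat >> h.py <<'E'
G=np.array([.4525,-.1755]); C=np.array([.462,-.357]); CY=.063
def q(psi): return [0,np.cos(psi/2),np.sin(psi/2),0]
def best(psi,pos):
    c=[]
    for k in(-1,0,1):
        j=env.ik(pos,q(psi+k*np.pi))
        if j is not None: c.append((abs(j[6]),psi+k*np.pi))
    return min(c)[1]
def st():
    s=env.get_state(); return s["t"],np.array(s["position"]),np.array(s["contact_force"]),s["grip_width"],s["gripper_force"]
def show(tag):
    t,p,f,w,g=st(); print(tag,"t%.1f"%t,"p",np.round(p,4),"F",np.round(f,1),"w%.3f g%.1f"%(w,g))
def pick(xy,psi=0.,h=.23,zg=.054):
    P=[*xy,h]; o=q(best(psi,P))
    env.move_pose(P,o)
    env.move_straight([*xy,.1],o,max_speed=.3)
    env.move_straight([*xy,zg],o,max_speed=.1)
    show("at"); env.close(40); show("gripped")
    env.move_straight([*xy,h],o,max_speed=.25); show("lifted"); return o
E
python3 - <<'E'
from h import *
for p in((.5838,.204),(.575,.319),(.643,.326),(.663,.222),G,C):
    for psi in(0,np.pi,-np.pi):
        j=env.ik([*p,.06],q(psi)); print(p,round(psi,2),None if j is None else np.round(j,2))
pick((.5838,.204))
snap("top","pick1")
E
```

```text
(0.5838, 0.204) 0 [-0.71  0.92  0.56  1.76 -0.73  0.68 -1.31]
(0.5838, 0.204) 3.14 [-0.32  0.84 -0.09  1.74  0.13  0.56  1.07]
(0.5838, 0.204) -3.14 [-0.32  0.84 -0.09  1.74  0.13  0.56  1.07]
(0.575, 0.319) 0 [-0.88  0.97  0.59  1.64 -0.73  0.77 -1.51]
(0.575, 0.319) 3.14 [-0.5   0.88 -0.08  1.63  0.11  0.64  0.93]
(0.575, 0.319) -3.14 [-0.5   0.88 -0.08  1.63  0.11  0.64  0.93]
(0.643, 0.326) 0 [-0.82  1.05  0.63  1.43 -0.71  0.9  -1.54]
(0.643, 0.326) 3.14 [-0.46  0.95 -0.09  1.42  0.11  0.77  0.98]
(0.643, 0.326) -3.14 [-0.46  0.95 -0.09  1.42  0.11  0.77  0.98]
(0.663, 0.222) 0 [-0.68  1.02  0.61  1.51 -0.71  0.85 -1.38]
(0.663, 0.222) 3.14 [-0.31  0.93 -0.1   1.49  0.12  0.73  1.11]
(0.663, 0.222) -3.14 [-0.31  0.93 -0.1   1.49  0.12  0.73  1.11]
[ 0.4525 -0.1755] 0 [ 0.13  0.76  0.28  2.12 -0.61  0.34 -0.66]
[ 0.4525 -0.1755] 3.14 [ 0.42  0.74 -0.16  2.11  0.34  0.31  1.54]
[ 0.4525 -0.1755] -3.14 [ 0.42  0.74 -0.16  2.11  0.34  0.31  1.54]
[ 0.462 -0.357] 0 [ 0.36  0.85  0.41  1.85 -0.6   0.56 -0.41]
[ 0.462 -0.357] 3.14 [ 0.84  0.83 -0.37  1.84  0.53  0.57  1.7 ]
[ 0.462 -0.357] -3.14 [ 0.84  0.83 -0.37  1.84  0.53  0.57  1.7 ]
at t4.5 p [0.5842 0.2042 0.0545] F [ 0.6 -0.2  0.2] w1.005 g0.0
gripped t4.9 p [0.5844 0.2044 0.055 ] F [ 0.1 -0.1  5.9] w0.587 g42.1
lifted t5.7 p [0.5826 0.2035 0.2284] F [ 0.9  0.7 -2.6] w0.592 g41.8
```

```bash
cat >> h.py <<'E'
def gauge(xy,o,off=.054):
    env.move_pose([*xy,.23],o)
    env.move_straight([*xy,off+.082],o,max_speed=.2); env.hold(.2); show("over")
    xy=np.array(xy,float); F0=st()[2]
    for k in range(6):
        hit=env.move_straight([*xy,off+.018-.003],o,max_speed=.035,contact_N=5)
        t,p,F,_,_=st(); u=p[2]-off; dF=F-F0
        print(k,"hit",hit,"underside %.4f"%u,"dF",np.round(dF,1),"p",np.round(p,4))
        if u<.024: return "good",p
        if .038<u<.048 and np.linalg.norm(dF[:2])<abs(dF[2]): return "stuck",p
        n=np.linalg.norm(dF[:2])
        env.move_straight([p[0],p[1],p[2]+.004],o,max_speed=.05)
        if n>.5: xy=p[:2]+dF[:2]/n*.0015
        env.move_straight([*xy,p[2]+.004],o,max_speed=.05)
    return "unknown",p
E
python3 - <<'E'
from h import *
o=q(np.pi); print(gauge(G,o)); show("end")
E
```

```text
over t8.1 p [ 0.4535 -0.1757  0.1372] F [-0.2  0.3 -1.9] w0.590 g41.8
0 hit True underside 0.0190 dF [-0.4 -0.2  7.6] p [ 0.4524 -0.1755  0.073 ]
('good', array([ 0.4524193 , -0.17552243,  0.07297789]))
end t9.7 p [ 0.4524 -0.1755  0.073 ] F [-0.6  0.1  5.7] w0.587 g42.5
```

Red goes down to the base (underside 19 mm), so it is good. It goes in the carton.

```bash
cat >> h.py <<'E'
def cart(x,y):
    return C+np.array([np.cos(CY)*x-np.sin(CY)*y,np.sin(CY)*x+np.cos(CY)*y])
def off_gauge(o):
    p=st()[1]; env.move_straight([p[0],p[1],.15],o,max_speed=.15); env.move_straight([p[0],p[1],.22],o,max_speed=.3)
def setdown(xy,psi,zf=.059):
    o=q(best(psi,[*xy,.22])); env.move_pose([*xy,.22],o)
    env.move_straight([*xy,zf+.03],o,max_speed=.2); env.hold(.15)
    hit=env.move_straight([*xy,zf-.003],o,max_speed=.03,contact_N=4); show(f"down hit={hit}")
    return o
def release(o):
    p=st()[1]; env.ungrasp(); show("open"); env.move_straight([p[0],p[1],.22],o,max_speed=.25)
E
python3 - <<'E'
from h import *
off_gauge(q(np.pi)); o=setdown(cart(0,.066),CY+np.radians(130)); release(o); show("end")
E
```

```text
down hit=True t15.1 p [ 0.4577 -0.2911  0.059 ] F [-0.3  0.7  6.2] w0.586 g42.9
open t15.5 p [ 0.4572 -0.2904  0.0581] F [-0.1 -0.2 -0.1] w1.001 g0.0
end t16.3 p [ 0.4573 -0.2902  0.2188] F [ 0.2  0.8 -0. ] w0.998 g0.0
```

```bash
cat >> h.py <<'E'
def locate(col,prior,z0=0.):
    r=find(col,prior,z0,rad=.08,verbose=True); v=list(r.values()); return np.mean(v,0) if v else None
E
python3 - <<'E'
from h import *
p=locate("yellow",(.575,.319)); snap("top","t2"); snap("side","s2"); print(p)
if p is not None and np.hypot(*(p-[.575,.319]))<.006:
    o=pick(p); r=gauge(G,o); print(r)
E
```

```text
yellow side [0.5734 0.3179] area 216 192
yellow top [0.5761 0.3194] area 189 175
[0.5747294  0.31863929]
at t19.9 p [0.5745 0.3188 0.0536] F [0.4 0.2 0.1] w0.999 g0.0
gripped t20.3 p [0.5751 0.3192 0.0551] F [-0.2 -0.4  6.2] w0.597 g41.9
lifted t21.2 p [0.574  0.3175 0.2282] F [ 0.3 -0.2 -2.4] w0.598 g42.0
over t23.8 p [ 0.4534 -0.1757  0.1372] F [-0.7  0.6 -1.4] w0.601 g42.0
0 hit True underside 0.0190 dF [-0.4 -0.7  7. ] p [ 0.4525 -0.1756  0.073 ]
('good', array([ 0.45248189, -0.1755658 ,  0.07301216]))
```

Yellow is good as well. I'll place it, then check the carton and the green sleeve.

Run:
```python
from h import *
off_gauge(q(np.pi)); o=setdown(cart(0,-.066),CY+np.radians(130)); release(o)
env.move_pose([.45,0,.3],q(np.pi)); show("end")
print(locate("green",(.643,.326)),locate("blue",(.663,.222)))
t=env.grab_frame("top"); s=env.grab_frame("side")
a=np.hstack([cv2.resize(s[60:300,180:360],(400,533)),cv2.resize(t[130:240,270:395],(400,352)) if 0 else np.vstack([cv2.resize(t[160:250,270:395],(400,288)),np.zeros((245,400,3),np.uint8)])])
cv2.imwrite("pics/v3.png",a[:,:,::-1])
```

```text
down hit=True t29.7 p [ 0.4653 -0.4191  0.087 ] F [-0.2 -0.2 -1.7] w0.587 g42.5
open t30.1 p [ 0.4648 -0.4174  0.0851] F [-0.4 -0.7  0. ] w0.999 g0.0
end t32.6 p [ 0.4498 -0.001   0.2992] F [ 1.2 -0.3  0.2] w0.999 g0.0
green top [0.6437 0.3264] area 168 174
blue side [0.6614 0.2211] area 171 183
blue top [0.664  0.2225] area 178 171
[0.64369951 0.32641192] [0.66272214 0.22182843]
```

View pics/v3.png

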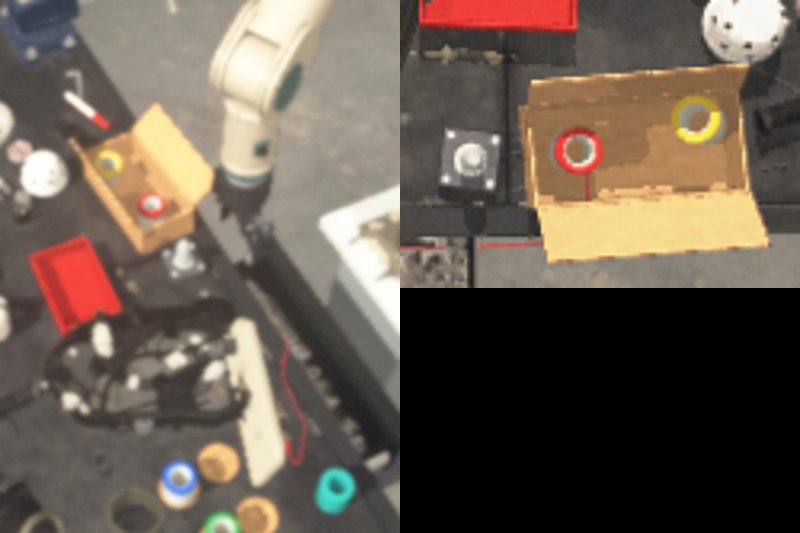

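The contact stop fired too early, at z = 0.087, so yellow dropped about 28 mm. It looks upright and sits nearer the far wall. I'll check it by fitting, and make set-down verify the height before releasing.

```bash
cat >> h.py <<'E'
def setdown(xy,psi,zf=.059):
    o=q(best(psi,[*xy,.22])); env.move_pose([*xy,.22],o)
    env.move_straight([*xy,zf+.03],o,max_speed=.2); env.hold(.4)
    for k in range(4):
        hit=env.move_straight([*xy,zf-.003],o,max_speed=.03,contact_N=4); show(f"down hit={hit}")
        if st()[1][2]<zf+.004: return o
        env.hold(.3)
    raise SystemExit("not down")
def local(p):
    d=np.array(p)-C; return np.array([np.cos(CY)*d[0]+np.sin(CY)*d[1],-np.sin(CY)*d[0]+np.cos(CY)*d[1]])
E
python3 - <<'E'
from h import *
for c,y in(("red",.066),("yellow",-.066)):
    p=locate(c,cart(0,y),.004); print(c,p,local(p))
t=env.grab_frame("top"); s=env.grab_frame("side")
a=np.hstack([cv2.resize(t[170:215,325:385],(400,300),interpolation=2),cv2.resize(s[115:175,205:285],(400,300),interpolation=2)]); cv2.imwrite("pics/v4.png",a[:,:,::-1])
E
```

```text
red side [ 0.4601 -0.2951] area 117 113
red top [ 0.461  -0.2947] area 191 176
red [ 0.4605573  -0.29488689] [0.0024707  0.06208072]
yellow side [ 0.4859 -0.4295] area 92 104
yellow top [ 0.4946 -0.4259] area 182 181
yellow [ 0.49024561 -0.42770957] [ 0.02373782 -0.07234759]
```

View pics/v4.png

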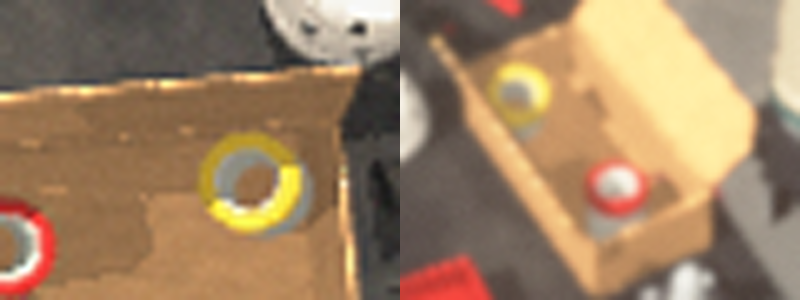

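Yellow seems tilted: its grey body shows at the lower right of the ring, where an upright tube would show it at the left. I'll triangulate its band height and take a larger crop.

Run:
```python
from h import *
t=env.grab_frame("top"); s=env.grab_frame("side")
for c,y in(("red",cart(0,.066)),("yellow",(.49,-.428))):
    a=band_hulls("side",c,s,y,.004)[0];b=band_hulls("top",c,t,y,.004)[0]
    P=tri(ray("side",a),ray("top",b)); print(c,P,local(P[:2]), "reproj err",proj("side",P)-a)
a=np.hstack([cv2.resize(t[175:211,352:388],(400,400),interpolation=2),cv2.resize(s[110:146,205:241],(400,400),interpolation=2)]); cv2.imwrite("pics/v5.png",a[:,:,::-1])
```

```text
red [ 0.46042718 -0.29473861  0.05592458] [0.00235017 0.0622369 ] reproj err [-0.02213175 -0.00331225]
yellow [ 0.49058153 -0.41722699  0.079678  ] [ 0.02473303 -0.06190695] reproj err [-0.81028737 -0.17540802]
```

View pics/v5.png

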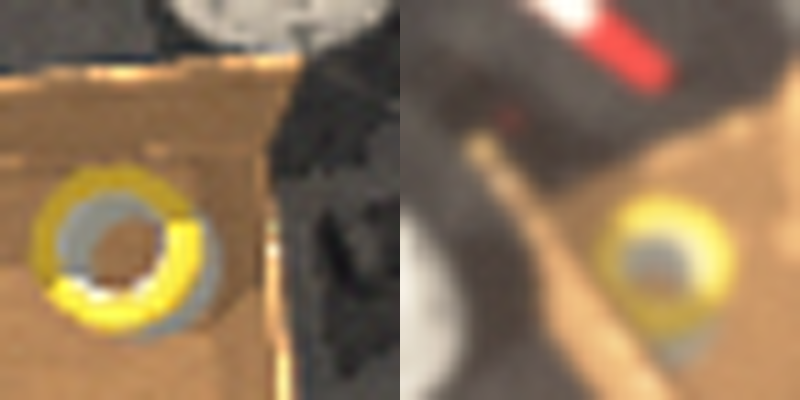

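Yellow is tilted (top towards +y) against the end wall. I'll regrasp it with the fingers along the carton's long axis, which squeezes it upright, and lift it a little to check.

Run:
```python
from h import *
xy=cart(.025,-.052); o=q(best(CY,[*xy,.2])); env.move_pose([*xy,.2],o); env.hold(.3)
env.move_straight([*xy,.12],o,max_speed=.2); env.hold(.4)
print(env.move_straight([*xy,.068],o,max_speed=.03,contact_N=4)); show("down")
env.close(25); show("closed")
env.move_straight([*xy,.2],o,max_speed=.1); show("lift")
t=env.grab_frame("top"); s=env.grab_frame("side")
a=np.hstack([cv2.resize(t[165:225,325:405],(400,300),interpolation=2),cv2.resize(s[85:160,190:290],(400,300),interpolation=2)]); cv2.imwrite("pics/v6.png",a[:,:,::-1])
```

```text
True
down t37.7 p [ 0.4905 -0.4093  0.0707] F [ 0.8 -0.5  1.9] w1.001 g0.9
closed t38.1 p [ 0.4926 -0.4136  0.0742] F [ 1.3 -4.7 15.8] w0.622 g23.5
lift t39.6 p [ 0.4899 -0.407   0.1992] F [-0.4 -0.6 -1. ] w0.614 g25.8
```

View pics/v6.png

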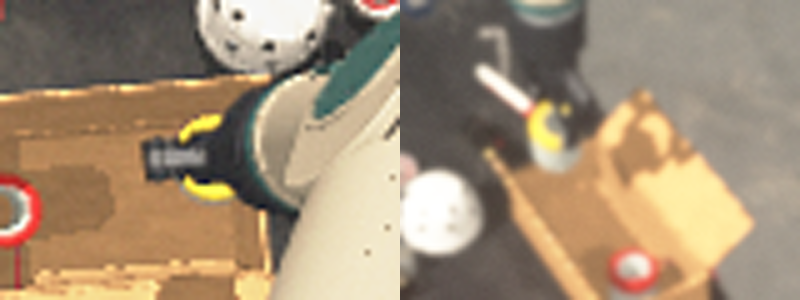

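```bash
cat >> h.py <<'E'
def lower(xy,o,z0,zf,n=4):
    """guarded lowering from z0, contact confirmed after a pause"""
    env.move_straight([*xy,z0],o,max_speed=.15); env.hold(.5); F0=st()[2]
    for k in range(5):
        hit=env.move_straight([*xy,zf],o,max_speed=.03,contact_N=n); env.hold(.2); show(f"low hit={hit}")
        if not hit: return False
        if st()[2][2]-F0[2]>2: return True
    return False
E
python3 - <<'E'
from h import *
env.close(40); show("g")
xy=cart(0,-.064); o=q(best(CY+np.radians(130),[*xy,.2])); env.move_pose([*xy,.2],o)
print(lower(xy,o,.12,.056));
E
```

```text
g t39.9 p [ 0.4901 -0.4073  0.1997] F [ 0.7 -0.9 -1.3] w0.611 g40.8
low hit=True t44.3 p [ 0.4662 -0.421   0.0749] F [ 0.1 -0.8  4.4] w0.606 g41.6
True
```

Contact height matches the floor (same offset as when it was picked up). Release and check that it's upright.

Run:
```python
from h import *
release(q(best(CY+np.radians(130),[*cart(0,-.064),.2])))
env.move_pose([.45,0,.3],q(np.pi)); show("end")
t=env.grab_frame("top"); s=env.grab_frame("side")
for c,y in(("red",cart(0,.066)),("yellow",cart(0,-.064))):
    a=band_hulls("side",c,s,y,.004)[0];b=band_hulls("top",c,t,y,.004)[0]
    P=tri(ray("side",a),ray("top",b)); print(c,P,local(P[:2]), "err",proj("side",P)-a)
a=np.hstack([cv2.resize(t[165:225,325:405],(400,300),interpolation=2),cv2.resize(s[100:175,190:290],(400,300),interpolation=2)]); cv2.imwrite("pics/v7.png",a[:,:,::-1])
```

```text
open t44.7 p [ 0.4649 -0.4204  0.0736] F [ 0.7  0.3 -0.3] w1.000 g0.0
end t47.0 p [ 0.4504 -0.0015  0.2996] F [0.8 0.2 0.1] w0.999 g0.0
red [ 0.46051827 -0.29488335  0.05585024] [0.00243197 0.06208671] err [-0.05579835 -0.00837627]
yellow [ 0.47555628 -0.41818598  0.04472937] [ 0.00967722 -0.06191808] err [-0.80727375 -0.16560661]
```

View pics/v7.png

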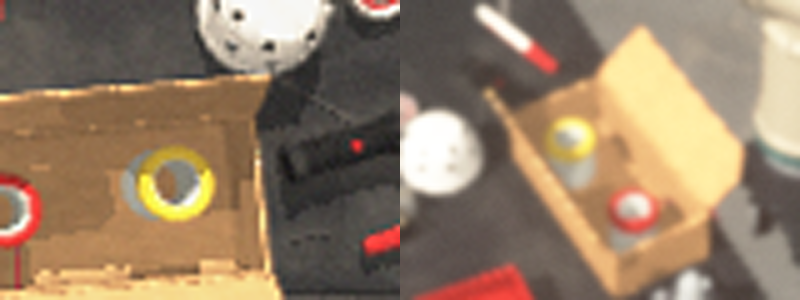

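Yellow now stands upright (grey wall on the left of the ring, as it should be). Next is green.

Run:
```python
from h import *
r=find("green",(.643,.326),rad=.08,verbose=True); p=r["top"]-[.0015,.0007]
if np.hypot(*(p-[.642,.3257]))<.006:
    o=pick(p); print(gauge(G,o))
```

```text
green top [0.6435 0.3264] area 169 174
at t49.9 p [0.6418 0.3258 0.0535] F [ 0.5 -0.6  1.1] w0.997 g0.0
gripped t50.3 p [0.6426 0.3262 0.0551] F [0.  0.  4.8] w0.604 g42.2
lifted t51.1 p [0.6413 0.3245 0.2279] F [-0.3  0.5 -2.7] w0.599 g42.1
over t53.9 p [ 0.4534 -0.1757  0.1372] F [-0.9  0.6 -2.2] w0.603 g42.2
0 hit True underside 0.0190 dF [0.8 0.1 7.7] p [ 0.4525 -0.1756  0.073 ]
('good', array([ 0.45251436, -0.17555797,  0.07304234]))
```

Green is good too. Since blue may be good as well, I'll use the held green sleeve to nudge yellow and red towards the ends, leaving room for a fourth.

Run:
```python
from h import *
off_gauge(q(np.pi)); xy=cart(.003,0); psi=CY+np.radians(130); o=q(best(psi,[*xy,.2])); env.move_pose([*xy,.2],o)
ok=lower(xy,o,.11,.056); print(ok); z=st()[1][2]
if ok and z<.063:
    env.move_straight([*xy,.0610],o,max_speed=.05); env.hold(.2)
    for y in(-.033,0,.033):
        print(env.move_straight([*cart(.003,y),.0610],o,max_speed=.04,contact_N=10)); show(str(y))
    lower(st()[1][:2],o,.0610,.0565)
    release(o); env.move_pose([.45,0,.3],q(np.pi)); show("end")
    t=env.grab_frame("top"); s=env.grab_frame("side")
    for c,y in(("red",.085),("yellow",-.085),("green",.033)):
        p=locate(c,cart(0,y),.004); print(c,local(p))
    print(locate("blue",(.663,.222)))
    a=np.hstack([cv2.resize(t[165:225,315:395],(400,300),interpolation=2),cv2.resize(s[100:175,190:290],(400,300),interpolation=2)]); cv2.imwrite("pics/v8.png",a[:,:,::-1])
```

```text
low hit=True t60.3 p [ 0.4649 -0.3568  0.0591] F [-0.6  0.2  5.6] w0.601 g43.1
True
False
-0.033 t61.7 p [ 0.4671 -0.3899  0.061 ] F [ 0.3  0.4 -1.9] w0.604 g42.6
False
0 t62.7 p [ 0.465  -0.3572  0.061 ] F [ 0.4  0.5 -1.7] w0.600 g42.6
False
0.033 t63.7 p [ 0.4628 -0.324   0.061 ] F [ 0.2  0.2 -1.2] w0.599 g42.5
low hit=True t64.8 p [ 0.4633 -0.3242  0.0591] F [-1.6 -0.7  7.7] w0.601 g43.4
open t65.3 p [ 0.4622 -0.3239  0.0577] F [-1.5  0.1  0.3] w0.996 g0.0
end t67.3 p [ 0.4503 -0.0017  0.2994] F [ 0.1  0.1 -0.2] w0.999 g0.0
red side [ 0.4531 -0.2747] area 104 114
red top [ 0.4568 -0.2729] area 186 175
red [-0.0018053   0.08346714]
yellow side [ 0.4782 -0.4409] area 94 103
yellow top [ 0.4815 -0.4415] area 181 182
yellow [ 0.01248574 -0.0851794 ]
green top [ 0.4637 -0.3255] area 158 177
green [0.00363308 0.0313712 ]
blue side [0.6614 0.2211] area 171 183
blue top [0.6644 0.2223] area 175 171
[0.66288735 0.22169212]
```

View pics/v8.png

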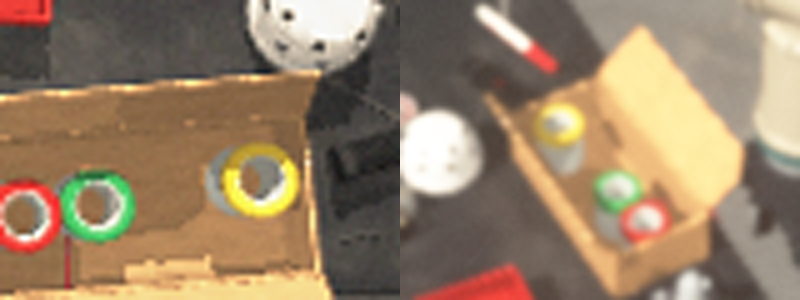

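All three sleeves stand upright: red at local y +83 mm, green at +31 mm, yellow at −85 mm. A slot is free at −27 mm. Now blue.

Run:
```python
from h import *
p=locate("blue",(.663,.2218))
if np.hypot(*(p-[.663,.2218]))<.006:
    o=pick(p); print(gauge(G,o))
    for c in("side","top"):
        for r in env.tip_of("reject_tray_in",c)[:1]: print(c,r["p"],at_z(c,r["xy"],.004))
```

```text
blue side [0.6615 0.2212] area 170 183
blue top [0.6644 0.2223] area 175 171
at t70.3 p [0.6627 0.222  0.0536] F [-0.1  0.5  0.5] w1.000 g0.0
gripped t70.7 p [0.6635 0.2222 0.0551] F [-0.8  0.2  4.8] w0.596 g42.3
lifted t71.6 p [0.6621 0.2207 0.228 ] F [-0.7  0.2 -1.6] w0.591 g41.9
over t74.0 p [ 0.4534 -0.1756  0.1372] F [-0.1  0.6 -2.1] w0.592 g41.9
0 hit True underside 0.0424 dF [ 0.  -0.6  1.4] p [ 0.4517 -0.1751  0.0964]
('stuck', array([ 0.45171731, -0.17508697,  0.09638689]))
side 0.59 [ 0.66967845 -0.20369641  0.004     ]
top 0.74 [ 0.65222113 -0.22184434  0.004     ]
```

The stop is at 42 mm, where a lip would be, but the residual force is small. I'll confirm with a second gentle lowering before judging.

Run:
```python
from h import *
o=q(np.pi); env.move_straight([*G,.103],o,max_speed=.05); env.hold(.4); F0=st()[2]
hit=env.move_straight([*G,.070],o,max_speed=.03,contact_N=5); env.hold(.2); show(f"again {hit}"); print(F0)
```

```text
again True t76.6 p [ 0.4518 -0.1752  0.0968] F [-0.9  1.7  0.1] w0.595 g42.1
[ 0.20081883 -0.57727789 -1.9892362 ]
```

Blue is stuck at the lip in both tries, so it goes in the reject tray.

Run:
```python
from h import *
off_gauge(q(np.pi)); xy=(.657,-.209); o=q(best(0,[*xy,.2])); env.move_pose([*xy,.2],o)
ok=lower(xy,o,.11,.055); z=st()[1][2]; print(ok,z)
if ok and z<.064:
    release(o); env.move_pose([.45,0,.3],q(np.pi))
    print(locate("blue",xy,.004)); show("end")
    for c in("far_flap_hinge","near_flap_hinge"):
        pass
    t=env.grab_frame("top"); s=env.grab_frame("side")
    a=np.hstack([cv2.resize(t[130:250,270:400],(400,369),interpolation=2),cv2.resize(s[100:210,180:290],(400,369),interpolation=2)]); cv2.imwrite("pics/v9.png",a[:,:,::-1])
```

```text
low hit=True t81.3 p [ 0.6569 -0.209   0.059 ] F [-0.9 -0.2  5.1] w0.593 g42.9
True 0.059049351117254276
open t81.8 p [ 0.6556 -0.209   0.0573] F [ 0.1 -0.1 -0.2] w1.001 g0.0
blue side [ 0.6607 -0.1944] area 28 131
blue top [ 0.657  -0.2109] area 167 170
[ 0.65885821 -0.20263833]
end t83.8 p [ 0.451  -0.0008  0.2996] F [ 1.  -0.3  0.2] w1.002 g0.0
```

View pics/v9.png

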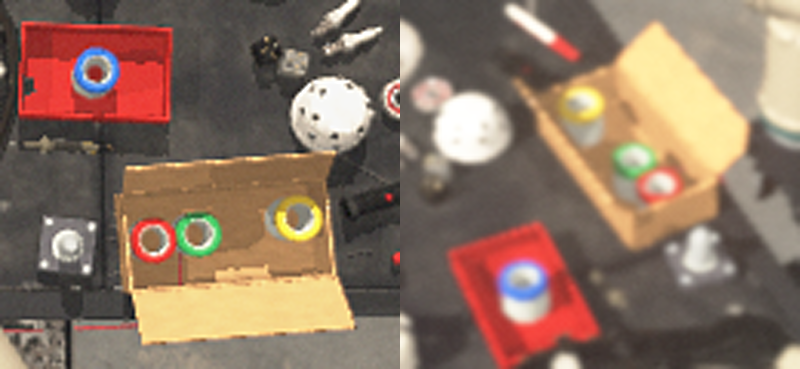

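Blue stands in the tray and the three good sleeves stand in the carton. Now the far flap: sweep it shut from outside with closed fingers.

```bash
cat >> h.py <<'E'
def flap(side,r,L,hx,hz,a0,start,press):
    s=1 if side=="far" else -1
    o=q(best(CY,[*cart(s*start,0),.2])); tcp=lambda xl,zt:[*cart(s*(xl+.011),0),zt+.025]
    zs=hz+r*np.sin(np.radians(a0))
    env.move_pose(tcp(start,.22),o); env.hold(.2)
    env.move_straight(tcp(start,zs),o,max_speed=.15,contact_N=15); show("beside")
    for a in np.linspace(a0,6,10):
        a=np.radians(a)
        if env.move_straight(tcp(hx-r*np.cos(a),hz+r*np.sin(a)+.002),o,max_speed=.08,contact_N=12): show("hit"); break
    env.hold(.2); show("over")
    env.move_straight(tcp(hx-r,press),o,max_speed=.02,contact_N=4); show("pressed")
    p=st()[1]; env.move_straight([p[0],p[1],.22],o,max_speed=.2)
E
python3 - <<'E'
from h import *
env.close(20)
flap("far",.035,.05,.058,.072,110,.118,.0725)
show("end"); t=env.grab_frame("top"); s=env.grab_frame("side")
a=np.hstack([cv2.resize(t[160:240,300:400],(400,320),interpolation=2),cv2.resize(s[90:180,180:292],(400,320),interpolation=2)]); cv2.imwrite("pics/v10.png",a[:,:,::-1])
E
```

```text
beside t87.6 p [ 0.5915 -0.3492  0.1309] F [-0.3  0.6  0.2] w-0.003 g0.0
over t90.8 p [ 0.4961 -0.3548  0.1027] F [-0.  -0.1  0.1] w-0.000 g0.0
pressed t91.0 p [ 0.4962 -0.355   0.0993] F [0.1 0.1 6.1] w0.001 g3.0
end t91.8 p [ 0.4955 -0.3546  0.2189] F [ 0.3  0.1 -0.3] w0.002 g0.0
```

View pics/v10.png

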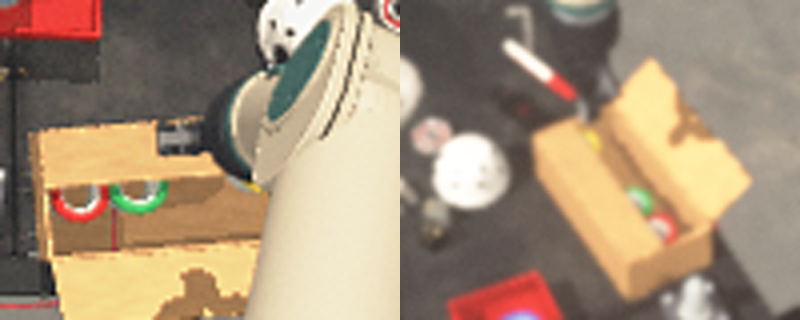

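The far flap is flat. Now the near flap.

Run:
```python
from h import *
flap("near",.05,.07,.058,.076,130,.142,.0770)
env.move_pose([.45,0.05,.3],q(np.pi)); show("end"); t=env.grab_frame("top"); s=env.grab_frame("side")
a=np.hstack([cv2.resize(t[130:240,270:400],(400,338),interpolation=2),cv2.resize(s[90:200,170:300],(400,338),interpolation=2)]); cv2.imwrite("pics/v11.png",a[:,:,::-1])
for n in("cast_cap","torch","small_can"):
    for c in("side","top"): print(n,c,[(round(r["p"],2),np.round(at_z(c,r["xy"],0)[:2],3)) for r in env.tip_of(n,c)[:1]])
```

```text
beside t93.8 p [ 0.3098 -0.3669  0.1397] F [-0.3 -0.3  0.6] w-0.000 g0.0
hit t94.2 p [ 0.3406 -0.3645  0.1409] F [-0.  -1.2  0.5] w0.001 g0.0
over t94.4 p [ 0.3381 -0.3645  0.1404] F [-0.8  0.4  0.8] w0.003 g0.0
pressed t95.5 p [ 0.3411 -0.3641  0.1381] F [0.3 0.  0. ] w-0.001 g0.0
end t97.7 p [0.4499 0.049  0.2993] F [ 0.3 -0.8  1.1] w-0.001 g0.0
cast_cap side [(0.87, array([ 0.603, -0.503]))]
cast_cap top [(0.58, array([ 0.6  , -0.493]))]
torch side [(0.49, array([ 0.519, -0.555]))]
torch top [(0.8, array([ 0.503, -0.553]))]
small_can side []
small_can top []
```

View pics/v11.png

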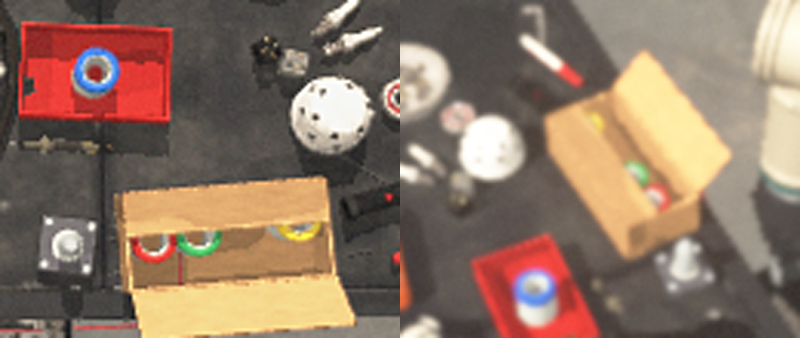

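A false contact stop halted the near-flap sweep before it touched the flap. I'll retry and only accept a stop that the force reading confirms.

```bash
python3 - <<'E'
s=open("h.py").read()
a='''        if env.move_straight(tcp(hx-r*np.cos(a),hz+r*np.sin(a)+.002),o,max_speed=.08,contact_N=12): show("hit"); break
'''
b='''        for k in range(4):
            if not env.move_straight(tcp(hx-r*np.cos(a),hz+r*np.sin(a)+.002),o,max_speed=.06,contact_N=12): break
            env.hold(.2); show("hit")
            if np.linalg.norm(st()[2])>6: raise SystemExit("real contact")
'''
assert a in s; open("h.py","w").write(s.replace(a,b))
E
python3 - <<'E'
from h import *
flap("near",.05,.07,.058,.076,130,.142,.0770)
env.move_pose([.45,0.05,.3],q(np.pi)); show("end"); t=env.grab_frame("top"); s=env.grab_frame("side")
a=np.hstack([cv2.resize(t[130:240,270:400],(400,338),interpolation=2),cv2.resize(s[90:200,170:300],(400,338),interpolation=2)]); cv2.imwrite("pics/v12.png",a[:,:,::-1])
E
```

```text
beside t100.8 p [ 0.3097 -0.3669  0.1398] F [0.4 0.3 0.6] w0.003 g0.0
over t105.2 p [ 0.4428 -0.3583  0.1083] F [ 0.2 -0.9  0.8] w-0.001 g0.0
pressed t105.5 p [ 0.4433 -0.3585  0.1033] F [-1.1  1.2  5.9] w0.000 g2.8
end t107.8 p [0.45   0.0492 0.2994] F [ 0.7 -0.2 -0.2] w-0.003 g0.0
```

View pics/v12.png

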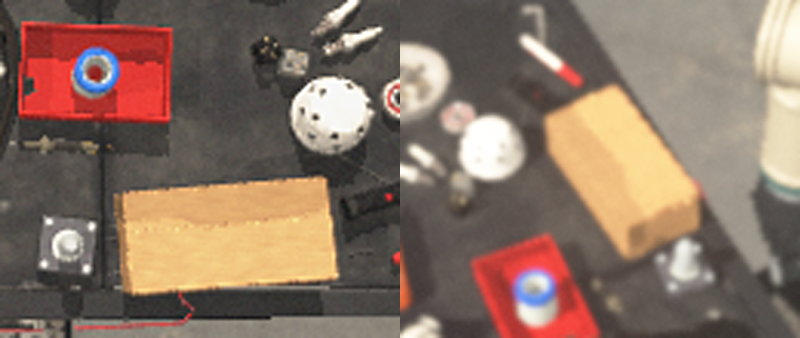

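Both flaps lie flat with the near one on top, blue stands in the tray, and the bystanders are where they were. Handing in.

```bash
python3 -c "
from h import *
print(env.hand_in())"
```

```text
the job is handed in; nothing more can be done
None
```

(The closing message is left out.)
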